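Sweep the chestnuts off the sorting board into the pan

ROBOT

A 6-joint arm with a two-finger parallel gripper is mounted at the origin on the work surface. World frame = base frame: x ahead of the robot, y to its left, z up, the work surface at z = 0. Lengths are in m, angles in degrees, forces in N, time in s.
With the tool pointing down it reaches from about 0.275 to 0.975 m from the base axis. Payload 8.4 kg.
Tool frame: the origin (TCP) lies on the centre line of the jaws, within the pads' length; the fingertips stand 19 mm ahead of it and the grasp point (between the pads) is the TCP; z points along the fingers, y is the line along which they close (so a half turn about z gives the same grasp; the last joint's range is limited). The gripper opens to 92 mm and grips with 3 to 60 N. Pads are 20 mm wide; open, the fingers measure 128 mm over their backs; the gripper's body (75 mm by 189 mm) begins 69 mm behind the grasp point.
Start: joints at [64.95, 20.225, 93.587, -0, 66.188, -0.138], TCP at [0.263, 0.567, 0.234] pointing down, gripper open.
Joint ranges: [-150.9, 150.9], [-52.94, 120.26], [3.33, 152.33], [-74.26, 254.26], [0, 154.13], [-172.89, 172.89]. Speed limits (degrees/s): [127.2, 127.2, 159.86, 180, 180, 180].

INTERFACE

Orientations are given as [roll, pitch, yaw] about the fixed x, y, z axes, in that order (R = Rz(yaw) Ry(pitch) Rx(roll)).
In Python, from station import sensors, cams, job_done, finder gives the robot as it stands.
- The arm moves only by the tool send_rows, never from a script. Its argument "commands" is a list of rows, each an object of numbers: "grip": the opening, from -1 (shut) to 1 (fully open); "x", "y", "z": the shift along the tool's x, y, z in cm; "turn": the turn about the tool's z in degrees. In form: [{"grip": .., "x": .., "y": .., "z": .., "turn": ..}, ...]. A call has 1 to 10 rows; each row shifts and turns the commanded pose from where the row before left it, along the tool's axes as they then stand; what a row does not reach is not made up. A row lasts 1/12 s, in which the tool goes at most 41.7 mm and 7.16 degrees, less where a joint would pass 70% of its speed; a pose out of reach is approached as far as the arm can. A call is refused whole if a number of a shift passes 4.17 or a number of a turn 7.16, either way. A call with a gripper value outside its range is refused whole. The fingers move at their own pace and stop on an object; "grip_force" is the grip in N (left out, the last holds). Time passes only in rows, so rows that do not move let the fingers close. It gives the time, the measured TCP pose, the force, the opening and the grip force at its end, in the units of the state.
- sensors.state(): the state, without advancing time (a new reading comes with each control period).
- cams.read_camera(name): name is "scene" or "top"; returns the picture (400x640x3 uint8, blue, green, red); there is no depth.
- cams.camera_params(name): a dict with "camera_matrix" (3x3 intrinsics, pixels), "R" (3x3) and "t" (3): a world point X has camera coordinates R X + t. Camera axes: x right, y down, z forward; pixel columns grow to the right and rows downward; lengths in m; the calibration is good to about 2 mm. A picture is of the moment at which its call begins. camera_params takes no time and is no camera call.
- job_done(): hands the job in; it is judged then, once.
Trained networks look in the newest picture that a camera, given by its name, has taken for a name from the list of things; names that differ only in an ending like _2 or _b are one class to them, and where a whole thing is asked for, a point or a joint stands for the part that bears it (a point fixed in the world has none). Each returns a list of dicts, best first, with "confidence" (0 to 1); they miss things now and then, are a little off and sometimes report something else, mostly with a low value. They report only what shows in the picture. A call takes as long as a camera call. They do not tell look-alikes from the thing itself.
- finder.search_frame(camera, thing): "centre" ([x, y, z] in m, in world coordinates, good to about 4 mm: the middle of the surface that is visible of it).
- finder.tip_of(camera, thing): "centre" ([x, y, z] in m, in world coordinates, good to about 4 mm: a listed point, or the origin of a listed thing).
The state is a dict: "time_s": time; "q": joint angles; "qvel": joint speeds; "joint_efforts": joint torques, N m; "eef_pos": TCP position; "tool_rot": TCP orientation; "ft_force": force on the tool from outside, world axes, zero at the start; "moment": the same for the moment, N m; "gripper_width": finger opening in m; "finger_force": force on a finger pad.
Only numpy, scipy, OpenCV 4.12 (cv2) and the standard library are available. Lean on these libraries where they do the work, as an engineer would, in place of code of your own. Each camera call takes 0.05 s, during which the arm holds its last target. There are 200 camera calls.

TASK

The seed sample on the sorting board has been counted: sweep all four chestnuts across the white board and off its open side with the fingertips, so that they drop into the steel pan there. Push them only; never pick one up. Leave the jar and the covered dish standing where they are on the board, and do not shift the pan, the forceps or the hand lens.

Things in the scene. Friction and masses are not known exactly. Their poses are not given: they have to be found in the camera images.
- chestnut1: a sweet chestnut, dark brown with a pale patch on one side, a flat-bottomed dome 32 mm across and 20 mm high, about 14 g; it slides when pushed. Origin at the middle of its height (10 mm above what it stands on). There are four alike; all start on the board
- chestnut2: a sweet chestnut, dark brown with a pale patch on one side, a flat-bottomed dome 32 mm across and 20 mm high, about 14 g; it slides when pushed. Origin at the middle of its height (10 mm above what it stands on). There are four alike; all start on the board
- chestnut3: a sweet chestnut, dark brown with a pale patch on one side, a flat-bottomed dome 32 mm across and 20 mm high, about 14 g; it slides when pushed. Origin at the middle of its height (10 mm above what it stands on). There are four alike; all start on the board
- chestnut4: a sweet chestnut, dark brown with a pale patch on one side, a flat-bottomed dome 32 mm across and 20 mm high, about 14 g; it slides when pushed. Origin at the middle of its height (10 mm above what it stands on). There are four alike; all start on the board
- board: sorting board: white laminate in a light wooden frame, on rubber feet, fixed to the bench. Origin on the bench under the middle of the white face; z up. The white face is 45 mm above the bench, 280 mm wide along the board's x (-140 to +140 mm) and 340 mm long along its y (-170 to +170 mm). A wooden rim 15 mm thick, rising 14 mm above the white face, closes both x sides and the -y side; the +y side is open, level, with a thin steel strip along its edge
- board_edge (a point): the middle of the board's open edge, on the white face (board x = 0, y = +170 mm, 45 mm above the bench)
- pan: collecting pan of bright sheet steel, open on top, 300 mm along its x, 115 mm along its y, 30 mm high, walls and floor 3 mm, 0.45 kg, loose on the bench along the open side of the board with 13 mm of it under the board's edge, so that what goes over the edge drops in. Its rim is 15 mm lower than the white face. Origin at the centre of its underside; axes parallel to the board's
- jar: small amber glass jar with a black cap, 32 mm across, 50 mm high, 60 g, standing loose on the board. Origin at the centre of its underside, z up
- dish: covered round glass dish with blue paper and a few pale seeds inside, 50 mm across, 18 mm high, 60 g, loose on the board. Origin at the centre of its underside, z up. Of the jar and the dish, one stands near the middle of the open side, the other in the back corner at board -x, -y, and this varies
- forceps: steel forceps lying on the bench to the right of the board (its -y side), 143 mm long along its x, 17 mm wide, 8 mm high. Origin near its middle, on the bench
- lens: hand lens with black rim and handle lying on the bench to the right of the board (its -y side), 150 mm long along its x, 62 mm across, 12 mm high. Origin near its middle, on the bench
Mind the look-alikes: they are no part of the job. Leave any red or yellow look-alike of the chestnut4 alone.

How it is judged:
By the outcome, as a careful person would: the job done as asked, in the order asked, and still so for the second after the job is handed in, with the robot touching nothing.
It also fails if it takes over 67 s, if anything falls off the work surface, if the arm or the gripper's body presses on something with over 40 N, if the wrist force passes 120 N, or if a joint passes its speed limit or range.

## Working session

There is one attempt and no reset: what is moved stays moved. The work goes in short steps, Python scripts to look and compute and a tool call to move; the robot and the scene stay as the last step left them, time stands still between calls to the robot, and variables do not carry over. Pictures are saved under pics/ and viewed, at most 10 in all, crops included, and the job is handed in when it is done.

Besides the shell and the picture viewer there is one more tool, called after "Request:" as name([rows], argument=value, ...), one row to a line, values as JSON. send_rows: Moves the arm, as the interface text tells. Its arguments: {"type":"object","properties":{"commands":{"type":"array"},"grip_force":{"type":"number"}},"required":["commands"]}

```bash
mkdir -p pics; cat > h.py <<'E'
import numpy as np,cv2
from station import sensors,cams,job_done,finder
def snap(c,n):
    im=cams.read_camera(c);cv2.imwrite(f'pics/{n}.png',im);return im
def proj(c,X):
    p=cams.camera_params(c);Y=np.array(p['R'])@np.array(X)+np.array(p['t']);u=np.array(p['camera_matrix'])@Y;return (u[:2]/u[2]).round(0)
def unproj(c,uv,z):
    p=cams.camera_params(c);R=np.array(p['R']);t=np.array(p['t']);d=R.T@np.linalg.inv(np.array(p['camera_matrix']))@np.array([*uv,1.]);o=-R.T@t
    return (o+d*(z-o[2])/d[2]).round(4)
E
python3 - <<'E'
from h import *
snap('top','t0');snap('scene','s0')
for n in ['chestnut1','board','board_edge','jar','dish','pan']:
  for c in ['top']:
    for r in finder.tip_of(c,n)[:8]: print(n,np.round(r['centre'],3),round(r['confidence'],2),proj(c,r['centre']))
s=sensors.state();print(s['time_s'],s['eef_pos'],s['tool_rot'],s['gripper_width'])
E
```

```text
chestnut1 [ 0.629 -0.057  0.056] 0.71 [296. 167.]
chestnut1 [ 0.565 -0.117  0.054] 0.7 [323. 195.]
chestnut1 [ 0.733 -0.2    0.009] 0.69 [356. 127.]
chestnut1 [ 0.435 -0.059  0.056] 0.64 [297. 252.]
chestnut1 [ 0.501 -0.126  0.057] 0.52 [327. 223.]
chestnut1 [ 0.755 -0.121  0.008] 0.42 [323. 118.]
board [ 0.529 -0.06  -0.   ] 0.98 [298. 213.]
board_edge [0.532 0.11  0.051] 0.69 [222. 210.]
jar [ 0.418 -0.184  0.04 ] 0.72 [352. 260.]
dish [0.523 0.033 0.048] 0.82 [256. 214.]
pan [0.527 0.155 0.004] 0.76 [207. 214.]
0.4 [0.2632391  0.56681249 0.23348156] [-1.79991143e+02  1.06867308e-03  1.55091010e+02] 0.09212459087922961
```

View pics/t0.png

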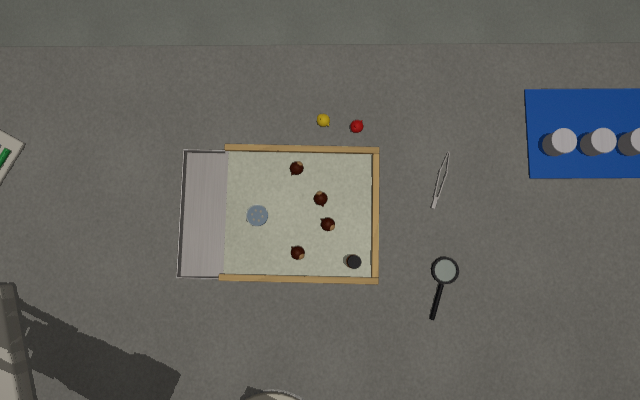

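View pics/s0.png

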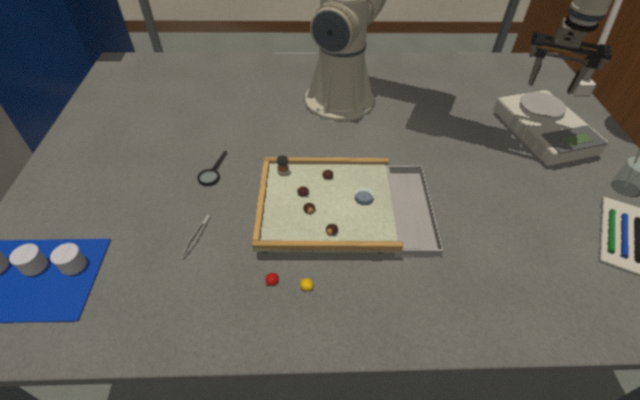

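Top view: there are four brown chestnuts on the board at pixels (296,167), (321,198), (327,224) and (297,252). The red (356,126) and yellow (323,119) look-alikes are on the bench outside the board and don't match the dark brown with a pale patch, so I'll leave them alone. The dish is at (257,215) by the open side, the jar at (353,261) in the back corner, and the pan on the left. I'll confirm with a crop and refine the positions.

```bash
python3 - <<'E'
from h import *
im=cv2.imread('pics/t0.png')
c=im[105:295,170:390];cv2.imwrite('pics/c0.png',cv2.resize(c,None,fx=2.7,fy=2.7,interpolation=cv2.INTER_CUBIC))
hsv=cv2.cvtColor(im,cv2.COLOR_BGR2HSV)
m=np.zeros(im.shape[:2],np.uint8);m[153:276,226:371]=255
d=((hsv[...,2]<110).astype(np.uint8)*255)&m
n,l,s,ce=cv2.connectedComponentsWithStats(d)
for i in range(1,n):
  if s[i,4]>20: print(ce[i].round(1),s[i],unproj('top',ce[i],.054))
for uv in [(225,152),(372,154),(372,276),(221,274)]: print(uv,unproj('top',uv,.059 if uv[0]>300 else .05))
print('dish',unproj('top',(257,215.5),.063))
E
```

```text
[352.5 153. ] [335 153  36   1  36] [ 0.6606 -0.1863  0.054 ]
[295.7 168.2] [289 161  15  15 146] [ 0.6259 -0.0562  0.054 ]
[320.1 198.7] [313 192  15  15 150] [ 0.5558 -0.1116  0.054 ]
[326.6 223.1] [320 217  15  14 150] [ 0.5004 -0.1258  0.054 ]
[296.5 251.7] [291 246  14  14 144] [ 0.4368 -0.0579  0.054 ]
[352. 261.] [343 254  19  15 211] [ 0.4156 -0.1819  0.054 ]
[255. 274.] [245 274  21   1  21] [0.3877 0.0344 0.054 ]
(225, 152) [0.6653 0.1068 0.05  ]
(372, 154) [ 0.657  -0.2303  0.059 ]
(372, 276) [ 0.3827 -0.2252  0.059 ]
(221, 274) [0.3878 0.111  0.05  ]
dish [0.5175 0.0301 0.063 ]
```

View pics/c0.png

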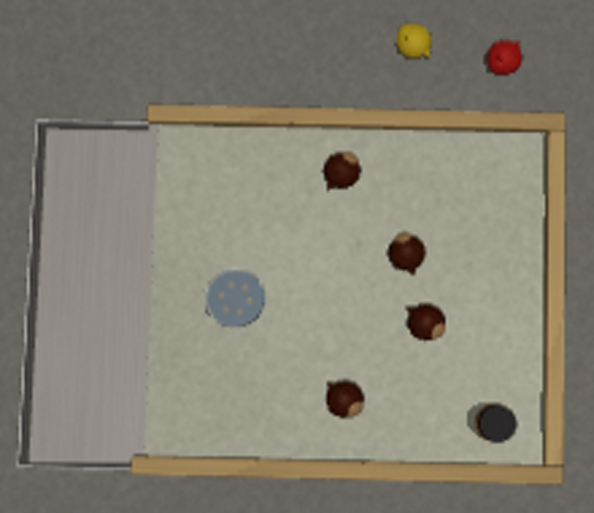

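Request:
send_rows([
  {"turn": 6.5,"grip": -0.55},
  {"turn": 6.5,"grip": -0.55},
  {"turn": 6.5,"grip": -0.55},
  {"turn": 6.5,"grip": -0.55},
  {"turn": 6.5,"grip": -0.55},
  {"turn": 6.5,"grip": -0.55},
  {"turn": 6.5,"grip": -0.55},
  {"turn": 6.5,"grip": -0.55},
  {"turn": 6.5,"grip": -0.55},
  {"turn": 6.5,"grip": -0.55},
])

```text
invalid input at $.commands[0]: expected keys grip, x, y, z, turn
```

The crop confirms four dark brown chestnuts with a pale patch, all inside the frame; the red and yellow ones lie outside it. I'll push them straight along +y, steering around the dish.

Request:
send_rows([
  {"turn": 6.5,"grip": -0.55,"x": 0,"y": 0,"z": 0},
  {"turn": 6.5,"grip": -0.55,"x": 0,"y": 0,"z": 0},
  {"turn": 6.5,"grip": -0.55,"x": 0,"y": 0,"z": 0},
  {"turn": 6.5,"grip": -0.55,"x": 0,"y": 0,"z": 0},
  {"turn": 6.5,"grip": -0.55,"x": 0,"y": 0,"z": 0},
  {"turn": 6.5,"grip": -0.55,"x": 0,"y": 0,"z": 0},
  {"turn": 6.5,"grip": -0.55,"x": 0,"y": 0,"z": 0},
  {"turn": 6.5,"grip": -0.55,"x": 0,"y": 0,"z": 0},
  {"turn": 6.5,"grip": -0.55,"x": 0,"y": 0,"z": 0},
  {"turn": 6.5,"grip": -0.55,"x": 0,"y": 0,"z": 0},
])

```text
time_s: 1.23
eef_pos: [0.2633, 0.5668, 0.2336]
tool_rot: [-180.0, 0.0, 89.8]
ft_force: [-0.3, -0.5, -0.5]
gripper_width: 0.0272
finger_force: 0.0
```

Request:
send_rows([
  {"turn": 0,"grip": -0.55,"x": -3.4,"y": 1.8,"z": 0},
  {"turn": 0,"grip": -0.55,"x": -3.4,"y": 1.8,"z": 0},
  {"turn": 0,"grip": -0.55,"x": -3.4,"y": 1.8,"z": 0},
  {"turn": 0,"grip": -0.55,"x": -3.4,"y": 1.8,"z": 0},
  {"turn": 0,"grip": -0.55,"x": -3.4,"y": 1.8,"z": 0},
  {"turn": 0,"grip": -0.55,"x": -3.4,"y": 1.8,"z": 0},
  {"turn": 0,"grip": -0.55,"x": -3.4,"y": 1.8,"z": 0},
  {"turn": 0,"grip": -0.55,"x": -3.4,"y": 1.8,"z": 0},
  {"turn": 0,"grip": -0.55,"x": -3.4,"y": 1.8,"z": 0},
  {"turn": 0,"grip": -0.55,"x": -3.4,"y": 1.8,"z": 0},
])

```text
time_s: 2.07
eef_pos: [0.4444, 0.2254, 0.2339]
tool_rot: [180.0, -0.0, 90.1]
ft_force: [0.4, 0.8, 0.1]
gripper_width: 0.0208
finger_force: 0.0
```

Request:
send_rows([
  {"turn": 0,"grip": -0.55,"x": -3.4,"y": 1.8,"z": 0},
  {"turn": 0,"grip": -0.55,"x": -3.4,"y": 1.8,"z": 0},
  {"turn": 0,"grip": -0.55,"x": -3.4,"y": 1.8,"z": 0},
  {"turn": 0,"grip": -0.55,"x": -3.4,"y": 1.8,"z": 0},
  {"turn": 0,"grip": -0.55,"x": -3.4,"y": 1.8,"z": 0},
  {"turn": 0,"grip": -0.55,"x": -3.4,"y": 1.8,"z": 0},
  {"turn": 0,"grip": -0.55,"x": -3.4,"y": 1.8,"z": 0},
  {"turn": 0,"grip": -0.55,"x": -3.4,"y": 1.8,"z": 0},
  {"turn": 0,"grip": -0.55,"x": -3.4,"y": 1.8,"z": 0},
  {"turn": 0,"grip": -0.55,"x": -2.9,"y": 1.8,"z": 0},
])

```text
time_s: 2.9
eef_pos: [0.6249, -0.1101, 0.2336]
tool_rot: [180.0, 0.0, 90.0]
ft_force: [-0.2, 0.7, 0.4]
gripper_width: 0.0205
finger_force: 0.0
```

Request:
send_rows([
  {"turn": 0,"grip": -0.55,"x": 0,"y": 0,"z": 3},
  {"turn": 0,"grip": -0.55,"x": 0,"y": 0,"z": 3},
  {"turn": 0,"grip": -0.55,"x": 0,"y": 0,"z": 3},
  {"turn": 0,"grip": -0.55,"x": 0,"y": 0,"z": 2},
  {"turn": 0,"grip": -0.55,"x": 0,"y": 0,"z": 1},
  {"turn": 0,"grip": -0.55,"x": 0,"y": 0,"z": 0},
])

```text
time_s: 3.4
eef_pos: [0.6228, -0.1074, 0.1112]
tool_rot: [-179.8, -0.0, 90.1]
ft_force: [-0.6, -0.5, -0.6]
gripper_width: 0.0204
finger_force: 0.0
```

```bash
python3 - <<'E'
from h import *
im=snap('top','t1');cv2.imwrite('pics/t1c.png',cv2.resize(im[105:295,170:390],None,fx=2.7,fy=2.7))
E
```

```text
(no output)
```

View pics/t1c.png

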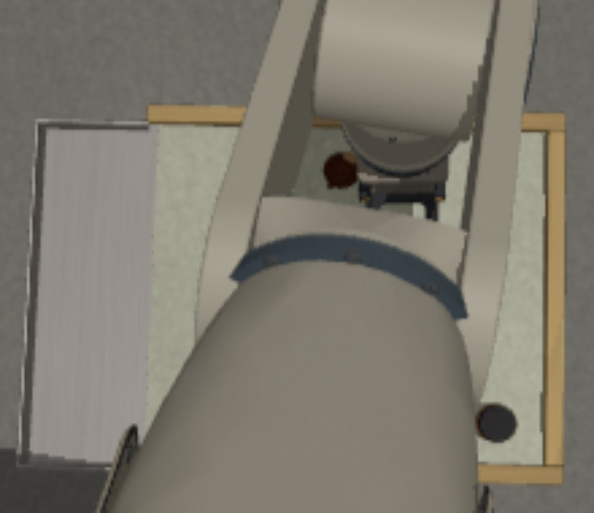

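The arm hides most of the view. Chestnut A shows at crop (341,168), just ahead of the fingers. Lowering and pushing it.

Request:
send_rows([
  {"turn": 0,"grip": -0.55,"x": 0,"y": 0,"z": 2},
  {"turn": 0,"grip": -0.55,"x": 0,"y": 0,"z": 1.5},
  {"turn": 0,"grip": -0.55,"x": 0,"y": 0,"z": 0.6},
  {"turn": 0,"grip": -0.55,"x": 0,"y": 0,"z": 0},
  {"turn": 0,"grip": -0.55,"x": 0.5,"y": 0,"z": 0},
  {"turn": 0,"grip": -0.55,"x": 0.8,"y": 0,"z": 0},
  {"turn": 0,"grip": -0.55,"x": 0.8,"y": 0,"z": 0},
  {"turn": 0,"grip": -0.55,"x": 0.8,"y": 0,"z": 0},
])

```text
time_s: 4.12
eef_pos: [0.6248, -0.0776, 0.0736]
tool_rot: [179.9, 0.0, 90.1]
ft_force: [-0.8, -0.7, 0.2]
gripper_width: 0.0205
finger_force: 0.1
```

Request:
send_rows([
  {"turn": 0,"grip": -0.55,"x": 1,"y": 0,"z": 0},
  {"turn": 0,"grip": -0.55,"x": 1,"y": 0,"z": 0},
  {"turn": 0,"grip": -0.55,"x": 1,"y": 0,"z": 0},
  {"turn": 0,"grip": -0.55,"x": 1,"y": 0,"z": 0},
  {"turn": 0,"grip": -0.55,"x": 1,"y": 0,"z": 0},
  {"turn": 0,"grip": -0.55,"x": 1,"y": 0,"z": 0},
  {"turn": 0,"grip": -0.55,"x": 1,"y": 0,"z": 0},
  {"turn": 0,"grip": -0.55,"x": 1,"y": 0,"z": 0},
  {"turn": 0,"grip": -0.55,"x": 1,"y": 0,"z": 0},
])

```text
time_s: 4.87
eef_pos: [0.6241, 0.0124, 0.0726]
tool_rot: [-180.0, 0.0, 90.1]
ft_force: [0.6, -1.3, 1.3]
gripper_width: 0.0203
finger_force: 0.6
```

```bash
python3 - <<'E'
from h import *
im=snap('scene','s1');cv2.imwrite('pics/s1c.png',cv2.resize(im[140:300,230:460],None,fx=3,fy=3))
E
```

```text
(no output)
```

View pics/s1c.png

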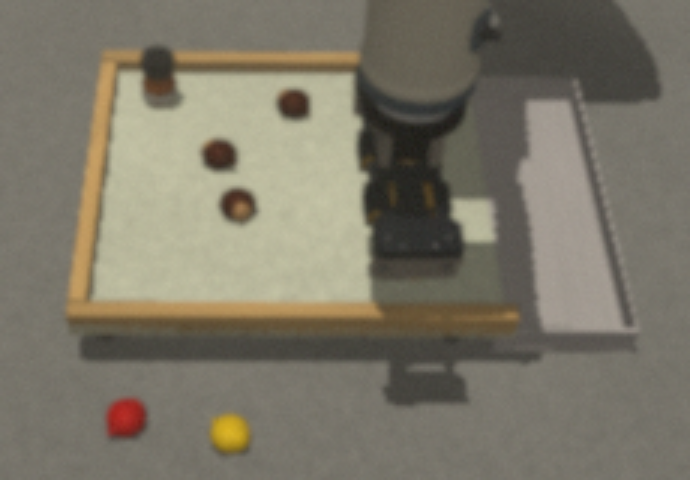

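Chestnut A has left its place and is in front of the fingers, hidden by the gripper. The other three (crop 293,103; 220,153; 238,205) and the jar haven't moved. Continuing over the edge.

Request:
send_rows([
  {"turn": 0,"grip": -0.55,"x": 1,"y": 0,"z": 0.2},
  {"turn": 0,"grip": -0.55,"x": 1,"y": 0,"z": 0.1},
  {"turn": 0,"grip": -0.55,"x": 1,"y": 0,"z": 0},
  {"turn": 0,"grip": -0.55,"x": 1,"y": 0,"z": 0},
  {"turn": 0,"grip": -0.55,"x": 1,"y": 0,"z": 0},
  {"turn": 0,"grip": -0.55,"x": 1,"y": 0,"z": 0},
  {"turn": 0,"grip": -0.55,"x": 1,"y": 0,"z": 0},
  {"turn": 0,"grip": -0.55,"x": 1,"y": 0,"z": 0},
  {"turn": 0,"grip": -0.55,"x": 1,"y": 0,"z": 0},
  {"turn": 0,"grip": -0.55,"x": 1,"y": 0,"z": 0},
])

```text
time_s: 5.75
eef_pos: [0.624, 0.1125, 0.0696]
tool_rot: [180.0, -0.0, 90.1]
ft_force: [-0.7, 1.0, -0.2]
gripper_width: 0.0205
finger_force: 0.0
```

Request:
send_rows([
  {"turn": 0,"grip": -0.55,"x": 0.5,"y": 0,"z": 0},
  {"turn": 0,"grip": -0.55,"x": 0,"y": 0,"z": -2},
  {"turn": 0,"grip": -0.55,"x": 0,"y": 0,"z": -4},
  {"turn": 0,"grip": -0.55,"x": -3,"y": -0.7,"z": -2},
  {"turn": 0,"grip": -0.55,"x": -3.5,"y": -0.7,"z": 0},
  {"turn": 0,"grip": -0.55,"x": -3.5,"y": -0.7,"z": 0},
  {"turn": 0,"grip": -0.55,"x": -3.5,"y": -0.7,"z": 0},
  {"turn": 0,"grip": -0.55,"x": -3.5,"y": -0.7,"z": 0},
  {"turn": 0,"grip": -0.55,"x": -3.5,"y": -0.7,"z": 0},
  {"turn": 0,"grip": -0.55,"x": -3.5,"y": -0.7,"z": 0},
])

```text
time_s: 6.58
eef_pos: [0.5748, -0.1251, 0.1498]
tool_rot: [180.0, 0.0, 90.1]
ft_force: [0.5, -0.6, 0.3]
gripper_width: 0.0206
finger_force: 0.0
```

```bash
python3 - <<'E'
from h import *
im=snap('top','t2');snap('scene','s2')
for c in ['top','scene']:
  for r in finder.search_frame(c,'chestnut1'): print(c,np.round(r['centre'],3),round(r['confidence'],2),proj(c,r['centre']))
  for r in finder.tip_of(c,'dish')[:1]: print(c,np.round(r['centre'],3))
E
```

```text
top [0.523 0.172 0.006] 0.68 [200. 215.]
top [0.624 0.186 0.017] 0.53 [194. 172.]
top [0.525 0.03  0.046]
scene [ 0.567 -0.116  0.06 ] 0.68 [308. 208.]
scene [0.629 0.181 0.02 ] 0.63 [426. 236.]
scene [ 0.76  -0.119  0.015] 0.45 [307. 285.]
scene [ 0.742 -0.203  0.015] 0.45 [270. 279.]
scene [ 0.445 -0.062  0.057] 0.43 [327. 175.]
scene [0.524 0.033 0.045]
```

A is in the pan at about (0.626, 0.183). Next is B.

Request:
send_rows([
  {"turn": 0,"grip": -0.55,"x": -2,"y": -0.8,"z": 0},
  {"turn": 0,"grip": -0.55,"x": -1.6,"y": -0.6,"z": 1},
  {"turn": 0,"grip": -0.55,"x": 0,"y": 0,"z": 3.5},
  {"turn": 0,"grip": -0.55,"x": 0,"y": 0,"z": 2.5},
  {"turn": 0,"grip": -0.55,"x": 0,"y": 0,"z": 1},
  {"turn": 0,"grip": -0.55,"x": 0,"y": 0,"z": 0.1},
  {"turn": 0,"grip": -0.55,"x": 0.5,"y": 0,"z": 0},
  {"turn": 0,"grip": -0.55,"x": 0.8,"y": 0,"z": 0},
  {"turn": 0,"grip": -0.55,"x": 0.8,"y": 0,"z": 0},
  {"turn": 0,"grip": -0.55,"x": 0.8,"y": 0.1,"z": 0},
])

```text
time_s: 7.72
eef_pos: [0.563, -0.1296, 0.0699]
tool_rot: [179.9, 0.0, 90.1]
ft_force: [0.3, -0.3, 0.3]
gripper_width: 0.0208
finger_force: 0.1
```

Request:
send_rows([
  {"turn": 0,"grip": -0.55,"x": 1,"y": 0.3,"z": 0},
  {"turn": 0,"grip": -0.55,"x": 1,"y": 0.3,"z": 0},
  {"turn": 0,"grip": -0.55,"x": 1,"y": 0.3,"z": 0},
  {"turn": 0,"grip": -0.55,"x": 1,"y": 0.3,"z": 0},
  {"turn": 0,"grip": -0.55,"x": 1,"y": 0.3,"z": 0},
  {"turn": 0,"grip": -0.55,"x": 1,"y": 0.3,"z": 0},
  {"turn": 0,"grip": -0.55,"x": 1,"y": 0.3,"z": 0},
  {"turn": 0,"grip": -0.55,"x": 1,"y": 0.3,"z": 0},
  {"turn": 0,"grip": -0.55,"x": 1,"y": 0.3,"z": 0},
  {"turn": 0,"grip": -0.55,"x": 1,"y": 0.3,"z": 0},
])

```text
time_s: 8.55
eef_pos: [0.5924, -0.0296, 0.0685]
tool_rot: [-180.0, -0.0, 90.1]
ft_force: [-0.5, 0.3, -0.2]
gripper_width: 0.0208
finger_force: 0.1
```

```bash
python3 - <<'E'
from h import *
im=snap('scene','s3');cv2.imwrite('pics/s3c.png',cv2.resize(im[140:300,230:460],None,fx=3,fy=3))
E
```

```text
(no output)
```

View pics/s3c.png

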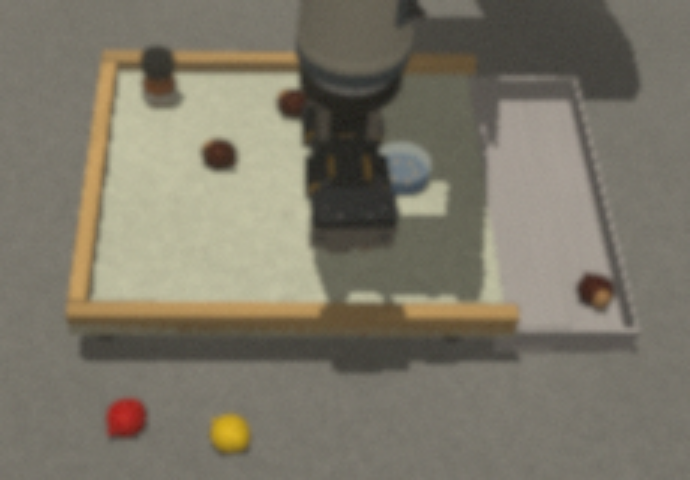

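A is in the pan at crop (596,290) and B is moving along in front of the fingers, which hide it. C, D, the jar and the dish haven't been disturbed. Shifting a little further in x, then straight over the edge.

Request:
send_rows([
  {"turn": 0,"grip": -0.55,"x": 1,"y": 0.3,"z": 0},
  {"turn": 0,"grip": -0.55,"x": 1,"y": 0.2,"z": 0},
  {"turn": 0,"grip": -0.55,"x": 1,"y": 0,"z": 0},
  {"turn": 0,"grip": -0.55,"x": 1,"y": 0,"z": 0},
  {"turn": 0,"grip": -0.55,"x": 1,"y": 0,"z": 0},
  {"turn": 0,"grip": -0.55,"x": 1,"y": 0,"z": 0},
  {"turn": 0,"grip": -0.55,"x": 1,"y": 0,"z": 0},
  {"turn": 0,"grip": -0.55,"x": 1,"y": 0,"z": 0},
  {"turn": 0,"grip": -0.55,"x": 1,"y": 0,"z": 0},
  {"turn": 0,"grip": -0.55,"x": 1,"y": 0,"z": 0},
])

```text
time_s: 9.43
eef_pos: [0.597, 0.0704, 0.0686]
tool_rot: [-180.0, 0.0, 90.1]
ft_force: [0.1, 0.3, -0.7]
gripper_width: 0.0211
finger_force: 0.0
```

Request:
send_rows([
  {"turn": 0,"grip": -0.55,"x": 1,"y": 0,"z": 0},
  {"turn": 0,"grip": -0.55,"x": 1,"y": 0,"z": 0},
  {"turn": 0,"grip": -0.55,"x": 1,"y": 0,"z": 0},
  {"turn": 0,"grip": -0.55,"x": 1,"y": 0,"z": 0},
  {"turn": 0,"grip": -0.55,"x": 0.6,"y": 0,"z": 0},
  {"turn": 0,"grip": -0.55,"x": 0,"y": 0,"z": -2},
  {"turn": 0,"grip": -0.55,"x": 0,"y": 0,"z": -4},
  {"turn": 0,"grip": -0.55,"x": -2.5,"y": -2.5,"z": -3},
  {"turn": 0,"grip": -0.55,"x": -2.8,"y": -2.8,"z": -1},
  {"turn": 0,"grip": -0.55,"x": -2.8,"y": -2.8,"z": 0},
])

```text
time_s: 10.27
eef_pos: [0.5198, 0.0368, 0.1684]
tool_rot: [179.7, -0.0, 90.2]
ft_force: [1.0, -0.1, 0.1]
gripper_width: 0.0207
finger_force: 0.0
```

```bash
python3 - <<'E'
from h import *
snap('top','t4');snap('scene','s4')
for c in ['top','scene']:
  for r in finder.search_frame(c,'chestnut1'): print(c,np.round(r['centre'],3),round(r['confidence'],2),proj(c,r['centre']))
  for r in finder.tip_of(c,'dish')[:1]: print(c,np.round(r['centre'],3))
E
```

```text
top [ 0.754 -0.12   0.015] 0.53 [323. 118.]
top [ 0.496 -0.124  0.065] 0.48 [326. 225.]
top [ 0.437 -0.059  0.066] 0.46 [297. 252.]
top [0.523 0.032 0.046]
scene [ 0.51  -0.132  0.059] 0.61 [301. 192.]
scene [ 0.758 -0.118  0.013] 0.61 [307. 285.]
scene [0.632 0.184 0.018] 0.46 [427. 237.]
scene [0.602 0.174 0.02 ] 0.41 [421. 228.]
scene [0.523 0.032 0.042]
```

B is in the pan too, and the dish hasn't moved. Next is D.

Request:
send_rows([
  {"turn": 0,"grip": -0.55,"x": -3,"y": -1.7,"z": 0},
  {"turn": 0,"grip": -0.55,"x": -3,"y": -1.7,"z": 0},
  {"turn": 0,"grip": -0.55,"x": -3,"y": -1.7,"z": 0},
  {"turn": 0,"grip": -0.55,"x": -3,"y": -1.6,"z": 0},
  {"turn": 0,"grip": -0.55,"x": -2,"y": -1.1,"z": 0},
  {"turn": 0,"grip": -0.55,"x": 0,"y": 0,"z": 3},
  {"turn": 0,"grip": -0.55,"x": 0,"y": 0,"z": 3.5},
  {"turn": 0,"grip": -0.55,"x": 0,"y": 0,"z": 2.5},
  {"turn": 0,"grip": -0.55,"x": 0,"y": 0,"z": 1},
  {"turn": 0,"grip": -0.55,"x": 0,"y": 0,"z": 0},
])

```text
time_s: 11.4
eef_pos: [0.4409, -0.1028, 0.065]
tool_rot: [-179.8, -0.0, 90.1]
ft_force: [0.2, -0.1, 0.9]
gripper_width: 0.0207
finger_force: 0.0
```

Request:
send_rows([
  {"turn": 0,"grip": -0.55,"x": 0.5,"y": -0.2,"z": -0.2},
  {"turn": 0,"grip": -0.55,"x": 0.7,"y": 0,"z": 0},
  {"turn": 0,"grip": -0.55,"x": 0.7,"y": 0,"z": 0},
  {"turn": 0,"grip": -0.55,"x": 1,"y": 0,"z": 0},
  {"turn": 0,"grip": -0.55,"x": 1,"y": 0,"z": 0},
  {"turn": 0,"grip": -0.55,"x": 1,"y": 0,"z": 0},
  {"turn": 0,"grip": -0.55,"x": 1,"y": 0,"z": 0},
  {"turn": 0,"grip": -0.55,"x": 1,"y": 0,"z": 0},
  {"turn": 0,"grip": -0.55,"x": 1,"y": 0,"z": 0},
  {"turn": 0,"grip": -0.55,"x": 1,"y": 0,"z": 0},
])

```text
time_s: 12.23
eef_pos: [0.4386, -0.0132, 0.0676]
tool_rot: [-180.0, 0.0, 90.1]
ft_force: [0.5, -0.4, 0.4]
gripper_width: 0.0204
finger_force: 0.1
```

Request:
send_rows([
  {"turn": 0,"grip": -0.55,"x": 1,"y": 0,"z": 0},
  {"turn": 0,"grip": -0.55,"x": 1,"y": 0,"z": 0},
  {"turn": 0,"grip": -0.55,"x": 1,"y": 0,"z": 0},
  {"turn": 0,"grip": -0.55,"x": 1,"y": 0,"z": 0},
  {"turn": 0,"grip": -0.55,"x": 1,"y": 0,"z": 0},
  {"turn": 0,"grip": -0.55,"x": 1,"y": 0,"z": 0},
  {"turn": 0,"grip": -0.55,"x": 1,"y": 0,"z": 0},
  {"turn": 0,"grip": -0.55,"x": 1,"y": 0,"z": 0},
  {"turn": 0,"grip": -0.55,"x": 1,"y": 0,"z": 0},
  {"turn": 0,"grip": -0.55,"x": 1,"y": 0,"z": 0},
])

```text
time_s: 13.07
eef_pos: [0.4385, 0.0867, 0.0675]
tool_rot: [180.0, 0.0, 90.1]
ft_force: [0.1, 0.0, 1.3]
gripper_width: 0.0205
finger_force: 0.1
```

Request:
send_rows([
  {"turn": 0,"grip": -0.55,"x": 1,"y": 0,"z": 0},
  {"turn": 0,"grip": -0.55,"x": 1,"y": 0,"z": 0},
  {"turn": 0,"grip": -0.55,"x": 1,"y": 0,"z": 0},
  {"turn": 0,"grip": -0.55,"x": 0.5,"y": 0,"z": 0},
  {"turn": 0,"grip": -0.55,"x": 0,"y": 0,"z": -2},
  {"turn": 0,"grip": -0.55,"x": 0,"y": 0,"z": -4},
  {"turn": 0,"grip": -0.55,"x": -3,"y": 0.6,"z": -4},
  {"turn": 0,"grip": -0.55,"x": -3.5,"y": 0.9,"z": 0},
  {"turn": 0,"grip": -0.55,"x": -3.5,"y": 0.9,"z": 0},
  {"turn": 0,"grip": -0.55,"x": -3.5,"y": 0.9,"z": 0},
])

```text
time_s: 13.9
eef_pos: [0.4713, -0.0102, 0.1616]
tool_rot: [179.9, 0.0, 90.2]
ft_force: [0.9, -0.2, -0.5]
gripper_width: 0.0208
finger_force: 0.0
```

```bash
python3 - <<'E'
from h import *
snap('top','t5');im=snap('scene','s5');cv2.imwrite('pics/s5c.png',cv2.resize(im[140:300,230:460],None,fx=3,fy=3))
for c in ['top','scene']:
  for r in finder.search_frame(c,'chestnut1'): print(c,np.round(r['centre'],3),round(r['confidence'],2),proj(c,r['centre']))
E
```

```text
top [ 0.73  -0.197  0.014] 0.65 [355. 128.]
top [ 0.753 -0.119  0.019] 0.62 [323. 118.]
top [ 0.499 -0.124  0.063] 0.58 [326. 224.]
scene [ 0.741 -0.202  0.016] 0.61 [271. 278.]
scene [0.532 0.03  0.062] 0.6 [364. 197.]
scene [0.453 0.188 0.016] 0.57 [416. 187.]
scene [0.63  0.184 0.018] 0.57 [427. 236.]
scene [ 0.511 -0.13   0.058] 0.52 [302. 193.]
```

View pics/s5c.png

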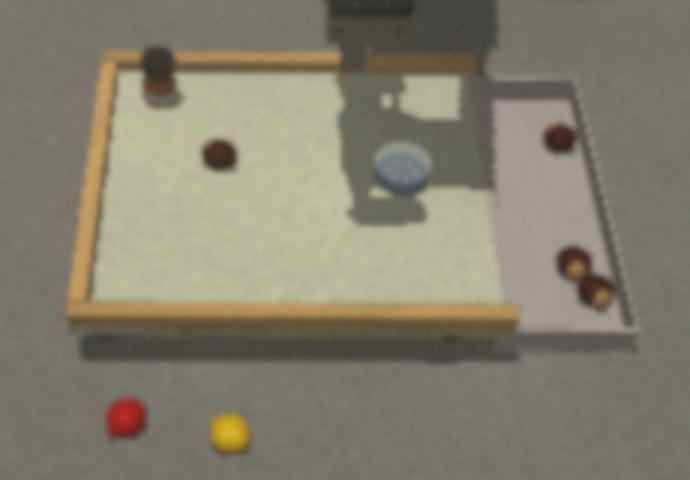

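Three chestnuts are in the pan (crop 560,138; 574,262; 596,290). The last one, C, is at (219,153), and the dish and jar stand where they were. Now C, sweeping toward -x to clear the dish.

Request:
send_rows([
  {"turn": 0,"grip": -0.55,"x": -3.2,"y": 0.6,"z": 0},
  {"turn": 0,"grip": -0.55,"x": -3.2,"y": 0.6,"z": 0},
  {"turn": 0,"grip": -0.55,"x": -3.2,"y": 0.6,"z": 0},
  {"turn": 0,"grip": -0.55,"x": -3.2,"y": 0.6,"z": 0},
  {"turn": 0,"grip": -0.55,"x": -3.2,"y": 0.6,"z": 0},
  {"turn": 0,"grip": -0.55,"x": 0,"y": 0,"z": 3},
  {"turn": 0,"grip": -0.55,"x": 0,"y": 0,"z": 3.2},
  {"turn": 0,"grip": -0.55,"x": 0,"y": 0,"z": 2.2},
  {"turn": 0,"grip": -0.55,"x": 0,"y": 0,"z": 1},
  {"turn": 0,"grip": -0.55,"x": 0,"y": 0,"z": 0},
])

```text
time_s: 14.93
eef_pos: [0.4999, -0.1673, 0.0656]
tool_rot: [-179.8, -0.1, 90.2]
ft_force: [-0.4, -0.3, -0.5]
gripper_width: 0.0211
finger_force: 0.0
```

Request:
send_rows([
  {"turn": 0,"grip": -0.55,"x": 0.6,"y": 0,"z": 0},
  {"turn": 0,"grip": -0.55,"x": 0.8,"y": 0,"z": 0},
  {"turn": 0,"grip": -0.55,"x": 0.8,"y": 0,"z": 0},
  {"turn": 0,"grip": -0.55,"x": 0.8,"y": -0.2,"z": 0},
  {"turn": 0,"grip": -0.55,"x": 1,"y": -0.4,"z": 0},
  {"turn": 0,"grip": -0.55,"x": 1,"y": -0.4,"z": 0},
  {"turn": 0,"grip": -0.55,"x": 1,"y": -0.4,"z": 0},
  {"turn": 0,"grip": -0.55,"x": 1,"y": -0.4,"z": 0},
  {"turn": 0,"grip": -0.55,"x": 1,"y": -0.4,"z": 0},
  {"turn": 0,"grip": -0.55,"x": 1,"y": -0.4,"z": 0},
])

```text
time_s: 15.77
eef_pos: [0.4742, -0.0781, 0.0667]
tool_rot: [-180.0, -0.0, 90.1]
ft_force: [-0.1, 0.4, 0.7]
gripper_width: 0.0206
finger_force: 0.1
```

```bash
python3 - <<'E'
from h import *
snap('top','t6');im=snap('scene','s6');cv2.imwrite('pics/s6c.png',cv2.resize(im[140:300,230:460],None,fx=3,fy=3))
E
```

```text
(no output)
```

View pics/s6c.png

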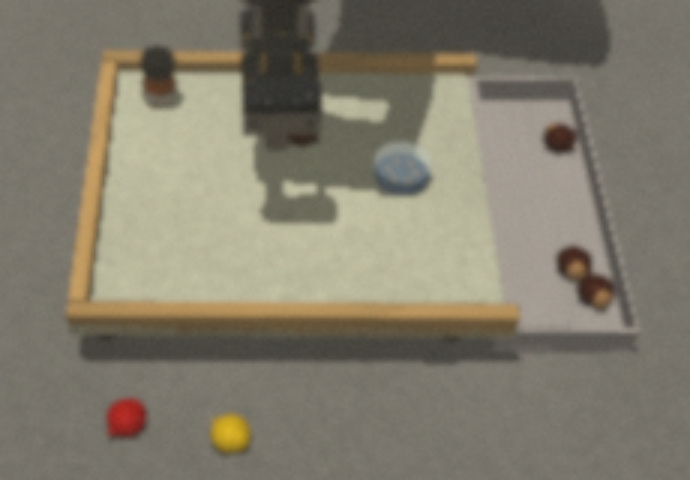

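C shows just beneath the gripper at crop (303,140). I'll check that it is still nested between the fingers.

```bash
python3 - <<'E'
from h import *
im=cv2.imread('pics/s6.png')
for uv in [(331,188),(326,186),(335,186)]: print(uv,unproj('scene',uv,.05))
for X in [(.474,-.052,.055),(.49,-.052,.047)]: print(proj('scene',X))
for r in finder.search_frame('scene','chestnut1'): print(np.round(r['centre'],3),round(r['confidence'],2))
E
```

```text
(331, 188) [ 0.4876 -0.0523  0.05  ]
(326, 186) [ 0.48   -0.0654  0.05  ]
(335, 186) [ 0.4803 -0.0412  0.05  ]
[331. 183.]
[331. 189.]
[0.63  0.183 0.023] 0.66
[0.454 0.188 0.017] 0.63
[ 0.742 -0.202  0.017] 0.45
```

C is nested, centred about (0.474, -0.052). Continuing.

Request:
send_rows([
  {"turn": 0,"grip": -0.55,"x": 1,"y": -0.4,"z": -0.1},
  {"turn": 0,"grip": -0.55,"x": 1,"y": -0.4,"z": 0},
  {"turn": 0,"grip": -0.55,"x": 1,"y": -0.4,"z": 0},
  {"turn": 0,"grip": -0.55,"x": 1,"y": -0.4,"z": 0},
  {"turn": 0,"grip": -0.55,"x": 1,"y": -0.4,"z": 0},
  {"turn": 0,"grip": -0.55,"x": 1,"y": -0.4,"z": 0},
  {"turn": 0,"grip": -0.55,"x": 1,"y": -0.2,"z": 0},
  {"turn": 0,"grip": -0.55,"x": 1,"y": 0,"z": 0},
  {"turn": 0,"grip": -0.55,"x": 1,"y": 0,"z": 0},
  {"turn": 0,"grip": -0.55,"x": 1,"y": 0,"z": 0},
])

```text
time_s: 16.75
eef_pos: [0.4488, 0.022, 0.0677]
tool_rot: [180.0, -0.0, 90.1]
ft_force: [-0.4, -0.6, -0.1]
gripper_width: 0.021
finger_force: 0.1
```

Request:
send_rows([
  {"turn": 0,"grip": -0.55,"x": 1,"y": 0,"z": 0},
  {"turn": 0,"grip": -0.55,"x": 1,"y": 0,"z": 0},
  {"turn": 0,"grip": -0.55,"x": 1,"y": 0,"z": 0},
  {"turn": 0,"grip": -0.55,"x": 1,"y": 0,"z": 0},
  {"turn": 0,"grip": -0.55,"x": 1,"y": 0,"z": 0},
  {"turn": 0,"grip": -0.55,"x": 1,"y": 0,"z": 0},
  {"turn": 0,"grip": -0.55,"x": 1,"y": 0,"z": 0},
  {"turn": 0,"grip": -0.55,"x": 1,"y": 0,"z": 0},
  {"turn": 0,"grip": -0.55,"x": 1,"y": 0,"z": 0},
  {"turn": 0,"grip": -0.55,"x": 0.6,"y": 0,"z": 0},
])

```text
time_s: 17.58
eef_pos: [0.4485, 0.1181, 0.0677]
tool_rot: [180.0, -0.0, 90.1]
ft_force: [0.1, -0.0, -0.1]
gripper_width: 0.0207
finger_force: 0.0
```

Request:
send_rows([
  {"turn": 0,"grip": -0.55,"x": 0,"y": 0,"z": -2},
  {"turn": 0,"grip": -0.55,"x": 0,"y": 0,"z": -4},
  {"turn": 0,"grip": -0.55,"x": 0,"y": 0,"z": -4},
  {"turn": 0,"grip": -0.55,"x": 0,"y": 0,"z": -4},
  {"turn": 0,"grip": -0.55,"x": 3.5,"y": 0,"z": 0},
  {"turn": 0,"grip": -0.55,"x": 3.5,"y": 0,"z": 0},
  {"turn": 0,"grip": -0.55,"x": 3.5,"y": 0,"z": 0},
  {"turn": 0,"grip": -0.55,"x": 3.5,"y": 0,"z": 0},
  {"turn": 0,"grip": -0.55,"x": 3.5,"y": 0,"z": 0},
  {"turn": 0,"grip": -0.55,"x": 0,"y": 0,"z": 0},
])

```text
time_s: 18.42
eef_pos: [0.4484, 0.2973, 0.2079]
tool_rot: [179.9, -0.2, 90.2]
ft_force: [-0.7, -0.6, 1.5]
gripper_width: 0.0208
finger_force: 0.0
```

```bash
python3 - <<'E'
from h import *
a=snap('top','t7');b=snap('scene','s7')
cv2.imwrite('pics/f.png',np.vstack([cv2.resize(a[105:295,170:390],(440,300)),cv2.resize(b[140:300,230:460],(440,300))]))
for n in ['jar','dish','pan']:print(n,np.round(finder.tip_of('top',n)[0]['centre'],3))
E
```

```text
jar [0.599 0.176 0.011]
dish [0.523 0.03  0.047]
pan [0.53  0.155 0.008]
```

View pics/f.png

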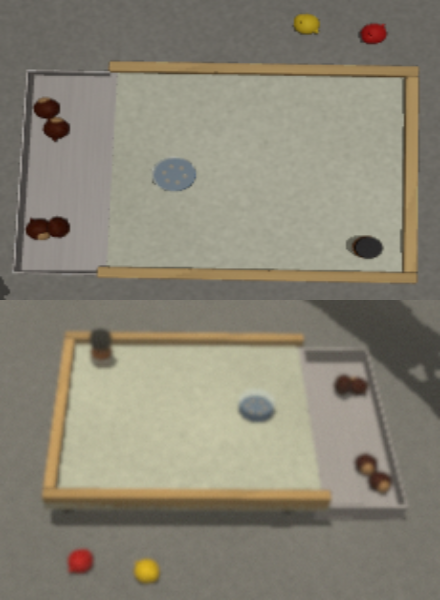

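All four chestnuts are in the pan, at (47,107), (56,128), (38,229) and (58,227) in the upper half of the picture. The board is otherwise empty, the dish and jar are in place, and the gripper is clear.

```bash
python3 -c "
from station import job_done
print(job_done())"
```

```text
the job is handed in; nothing more can be done
None
```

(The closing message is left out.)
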